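# Wind the clockwork drying turntable

### The arm

A 7-joint arm with a two-finger parallel gripper is mounted at the origin on the work surface. World frame = base frame: x ahead of the robot, y to its left, z up, the work surface at z = 0. Lengths are in m, angles in rad, forces in N, time in s.
With the tool pointing down it reaches from about 0.425 to 0.925 m from the base axis. Payload 6.8 kg.
Tool frame: the origin (TCP) lies on the mounting face of the last link; the fingertips stand 173 mm ahead of it and the grasp point (between the pads) lies 155 mm ahead of it; z points along the fingers, y is the line along which they close (so a half turn about z gives the same grasp; the last joint's range is limited). The gripper opens to 85 mm and grips with 20 to 120 N. Pads are 22 mm wide; open, the fingers measure 114 mm over their backs; the gripper's body (76 mm by 85 mm) begins 54 mm behind the grasp point. The pads swing forward as they close: fully open they stand 13 mm farther back than shut.
Start: joints at [1.002, 0.477, 0.022, 1.555, -0.011, 1.109, -0.083], TCP at [0.3, -0.605, 0.405] pointing down, gripper open.
Joint ranges: [-2.96, 2.96], [-0.34, 2.1], [-1.41, 1.46], [0.24, 2.44], [-1.37, 4.51], [0.17, 1.92], [-2.96, 2.96]. Speed limits (rad/s): [2.39, 2.39, 3.14, 3.14, 3.14, 3.14, 3.14].

### API

Orientations are given as a rotation vector (axis times angle).
In Python, from bench import r gives the robot as it stands.
- The arm moves only by the tool carry_out, never from a script. Its argument "moves" is a list of rows, each a list of 5 numbers: the shift along the tool's x, y, z in m, then the turn about the tool's z in rad, then the finger opening in m, from 0 to 0.0854. In form: [[dx, dy, dz, roll, claw], ...]. A call has exactly 8 rows; each row is the pose to reach, as a shift and turn from the pose commanded when the call began, along the tool's axes at that moment; what a row does not reach only later rows make up. A row lasts 1/10 s, in which the tool goes at most 50 mm and 8.59 degrees, less where a joint would pass 70% of its speed; a pose out of reach is approached as far as the arm can. A call with a gripper value outside its range is refused whole. The fingers move at their own pace and stop on an object; "force" is the grip in N (left out, the last holds). Time passes only in rows, so rows that repeat a pose let the fingers close, or fill a call up. It gives the time, the measured TCP pose, the force, the opening and the grip force at its end, in the units of the state.
- r.get_obs(): the state, without advancing time (a new reading comes with each control period).
- r.grab_frame(name): name is "scene" or "top" or "wrist"; returns the picture (384x512x3 uint8, red, green, blue); there is no depth.
- r.calibration(name): a dict with "fx", "fy", "cx", "cy" (pixels), "rvec" (rotation vector, rad) and "tvec" (3), from world to camera coordinates, as OpenCV has them. Camera axes: x right, y down, z forward; pixel columns grow to the right and rows downward; lengths in m; the calibration is good to about 2 mm. The wrist camera is an equidistant fisheye: a pixel r from the principal point sees the ray r / f radians off the axis. A picture is of the moment at which its call begins: read the wrist's pose just before it. calibration takes no time and is no camera call; for the wrist camera it gives the pose at the moment of the call.
- r.hand_in(): hands the job in; it is judged then, once.
The state is a dict: "clock": time; "joints": joint angles; "qvel": joint speeds; "tau": joint torques, N m; "tcp_pos": TCP position; "orientation": TCP orientation; "contact_force": force on the tool from outside, world axes, zero at the start; "moment": the same for the moment, N m; "grip_width": finger opening in m; "gripper_force": force on a finger pad.
Only numpy, scipy, OpenCV 4.12 (cv2) and the standard library are available. Lean on these libraries where they do the work, as an engineer would, in place of code of your own. Each camera call takes 0.05 s, during which the arm holds its last target. There are 200 camera calls.

### The job

Slide the splash cover of the clockwork turntable all the way back, then wind its key clockwise until it comes up against its stop, pressing gently there so as not to strain it. Then slide the cover fully shut over the key again, leaving the pot on the turntable and the things around it where they are.

Things in the scene. Friction and masses are not known exactly. Their poses are not given: they have to be found in the camera images.
- drive: White clockwork drying turntable, fixed to the table. Origin: on the table under the centre of its gear case (140 mm along x, 120 mm along y, top 100 mm above the table). Its -x face carries the winding key; z is up. At x = +210 mm a platter of radius 105 mm, top 78 mm above the table, carries the pot.
- key_axis (a point): Point on the key's axis midway between its wings, fixed, with drive's axes: 125 mm in front (-x) of its origin, 55 mm out from the case, 52 mm above the table. The key turns about the x axis through here. It has two flat round wings, opposite each other, each 8 mm thick, 40 mm wide along the shaft, reaching 44 mm from the axis; hub radius 10 mm, shaft radius 5 mm.
- key (a joint): Turn of the steel key, rad; grows as it is wound: clockwise facing it (looking along drive +x), a wing on the -y side going down. At q the wings stand pi/2 - q above the -y direction, and opposite (upright at 0, pi ..). Starts at 2.8 to 5.4; hard stop at 10.65, the -y wing then 20 degrees above level. Winding takes 0.2 to 0.32 N m, growing (spring plus friction); let go, the key stays put.
- wing_tip (a point): Middle of the outer edge of one of the key's two wings (the one that points up when key is 0), 44 mm from the axis; moves with the key. The lowest point of the wings' circle is 8 mm above the table and the case is behind them, so a fingertip from above can push a wing only over the top and down the -y side, part of a turn at a time.
- gauge (a point): Centre of the round wind gauge, radius 36 mm, on the case's -y side, 52 mm above the table. Its dark hand turns clockwise (seen from that side) by a quarter of the key's turn and stands upright, at the fat mark, when the key is fully wound.
- cover (a joint): Slide of the flat aluminium splash cover, m: 0 shut (over the key), 0.100 fully back on top of the case, against its stop; it opens along drive +x, stays where left and takes about 2 N to slide. Plate 115 mm along x, 96 mm along y, 5 mm thick, upper face 106 mm above the table; shut, it spans 160 to 45 mm in front of the drive's origin, 5 mm above the wings' reach.
- cover_fin (a point): Middle of the top edge of the upright fin by which the cover is pushed: 8 mm thick along x, 44 mm wide along y, rising 36 mm from the plate to 142 mm above the table. Moves with the cover: 60 mm in front (-x) of the drive's origin when shut, 40 mm behind it when open. Same axes as drive.
- pot: Unfired grey clay pot, closed round shape, 104 mm wide, 108 mm high, standing loose on the platter; origin at the centre of its underside. Not to be disturbed.
- jar: Small glaze jar with white lid, 60 mm wide, 85 mm high, standing in front of the key at some distance; origin at the centre of its underside. Not to be disturbed.
- bowl: White bowl, 100 mm wide, 45 mm high, on the table by the platter; origin at the centre of its underside. Not to be disturbed.
- rib: Wooden shaping rib, a flat block of 100 x 45 x 8 mm lying on the table beside the gear case; origin at the centre of its underside. Not to be disturbed.

How it is judged:
By the outcome, as a careful person would: the job done as asked, in the order asked, and still so for the second after the job is handed in, with the robot touching nothing.
It also fails if it takes over 72 s, if anything falls off the work surface, if the arm or the gripper's body presses on something with over 40 N, if the wrist force passes 120 N, or if a joint passes its speed limit or range.

## Working session

There is one attempt and no reset: what is moved stays moved. The work goes in short steps, Python scripts to look and compute and a tool call to move; the robot and the scene stay as the last step left them, time stands still between calls to the robot, and variables do not carry over. Pictures are saved under pics/ and viewed, at most 10 in all, crops included, and the job is handed in when it is done.

Besides the shell and the picture viewer there is one more tool, called after "Request:" as a command line: name --pt "numbers of a row" for each row, then --argument value for the rest. carry_out: Moves the arm, as the interface text tells. Its arguments: {"type":"object","properties":{"moves":{"type":"array","items":{"type":"array","items":{"type":"number"}}},"force":{"type":"number"}},"required":["moves"]}

```bash
ls; mkdir -p pics
python3 - <<'E'
from bench import r
import cv2
o=r.get_obs(); print({k:o[k] for k in('clock','tcp_pos','orientation','contact_force','grip_width')})
for n in('scene','top'):
    cv2.imwrite(f'pics/{n}0.png',cv2.cvtColor(r.grab_frame(n),cv2.COLOR_RGB2BGR)); print(n,r.calibration(n))
E
```

```text
pics
{'clock': 0.0, 'tcp_pos': array([ 0.30002779, -0.60434921,  0.40372499]), 'orientation': array([-3.05685546e+00, -7.17079372e-01,  8.71401832e-04]), 'contact_force': array([ 0.06836228, -0.0779214 , -0.06497937]), 'grip_width': 0.08537915210586589}
scene {'fx': 498.0571844521904, 'fy': 498.0571844521904, 'cx': 251.11567220464448, 'cy': 189.1293880494268, 'rvec': array([ 1.1545335 ,  2.5352718 , -0.78308694]), 'tvec': array([ 0.32544617, -0.29909447,  1.73891088])}
top {'fx': 350.3465209736517, 'fy': 350.3465209736517, 'cx': 248.96368674505067, 'cy': 190.76479040081864, 'rvec': array([ 2.18381739, -2.13172231,  0.07456134]), 'tvec': array([0.05419243, 0.55110637, 1.07054838])}
```

View pics/scene0.png

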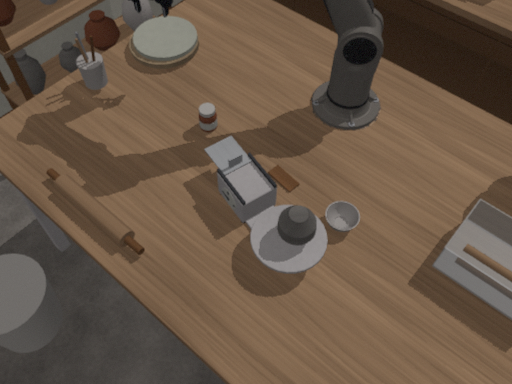

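View pics/top0.png

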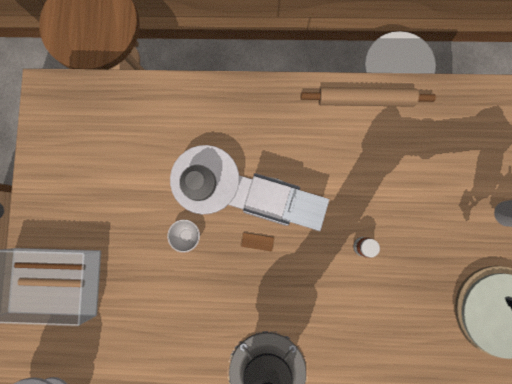

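```bash
python3 - <<'E'
import cv2
i=cv2.imread('pics/top0.png')[135:260,165:345]; cv2.imwrite('pics/topc.png',cv2.resize(i,None,fx=4,fy=4,interpolation=cv2.INTER_CUBIC))
i=cv2.imread('pics/scene0.png')[95:275,195:365]; cv2.imwrite('pics/scc.png',cv2.resize(i,None,fx=3.3333,fy=3.3333,interpolation=cv2.INTER_CUBIC))
E
cat > h.py <<'E'
import numpy as np,cv2
from bench import r
def K(c): return np.array([[c['fx'],0,c['cx']],[0,c['fy'],c['cy']],[0,0,1]])
def ray(n,uv,z):
    c=r.calibration(n);R=cv2.Rodrigues(c['rvec'])[0];o=-R.T@c['tvec'];d=R.T@np.linalg.inv(K(c))@[*uv,1.]
    return o+d*(z-o[2])/d[2]
def proj(n,P):
    c=r.calibration(n);return cv2.projectPoints(np.array(P,float),c['rvec'],c['tvec'],K(c),None)[0][:,0]
E
```

```text
(no output)
```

View pics/topc.png

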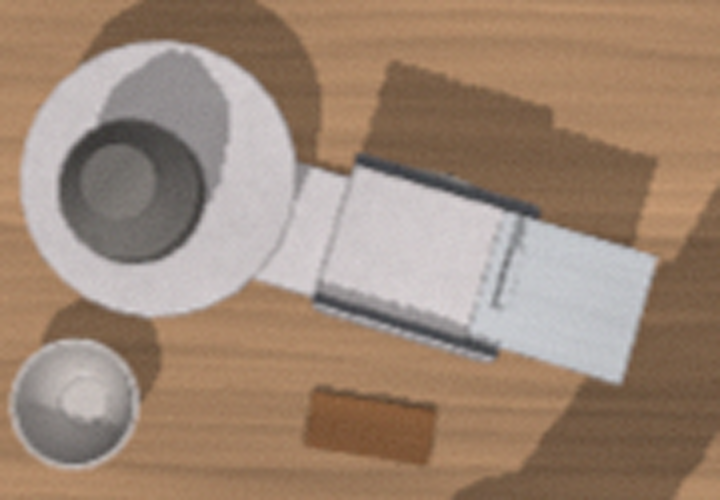

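View pics/scc.png

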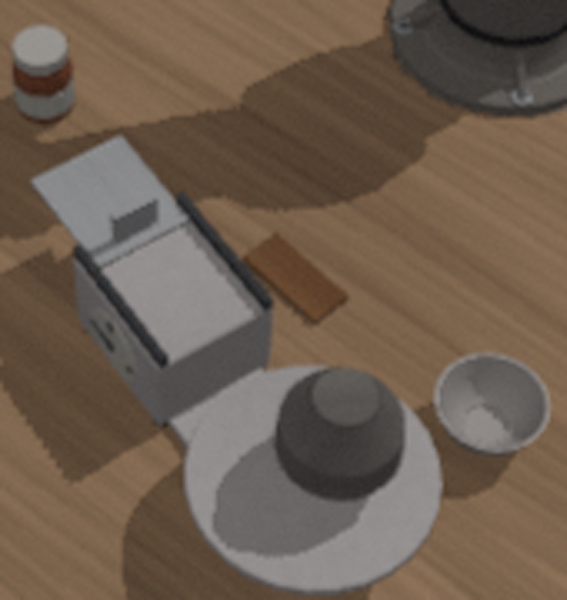

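```bash
cat > fit.py <<'E'
from h import *
from scipy.optimize import least_squares
D=lambda p,P:np.c_[np.array(P)[:,:2]@np.array([[np.cos(p[2]),np.sin(p[2])],[-np.sin(p[2]),np.cos(p[2])]])+p[:2],np.array(P)[:,2]]
top=[((-.160,-.048,.106),(656,257)),((-.160,.048,.106),(621,383)),((.210,0,.078),(158,178)),((-.064,-.022,.142),(522,217)),((-.064,.022,.142),(496,308))]
sc=[((-.160,.048,.106),(122,136)),((-.160,-.048,.106),(33,181)),((.210,0,.078),(313,478))]
Pt=[a for a,_ in top];Ut=np.array([b for _,b in top])/4+[165,135]
Ps=[a for a,_ in sc];Us=np.array([b for _,b in sc])/3.3333+[195,95]
f=lambda p:np.r_[(proj('top',D(p,Pt))-Ut).ravel(),(proj('scene',D(p,Ps))-Us).ravel()]
s=least_squares(f,[.5,0,1.4],loss='soft_l1');print(s.x,f(s.x).round(1))
p=s.x
print('jar',ray('top',(369,248),.085),'bowl',ray('top',(184,236),.045),'rib',ray('top',(258,242),.008))
print('pot',ray('top',(198,183),.06))
for n,P in dict(key=(-.125,0,.052),fin=(-.060,0,.142),end=(.04,0,.142)).items(): print(n,D(p,[P]))
E
python3 fit.py
python3 - <<'E'
from h import *
o=r.get_obs();print(cv2.Rodrigues(o['orientation'])[0].round(3),r.calibration('wrist'))
E
```

```text
[0.521292   0.0036512  1.29540221] [-1.1 -0.5 -1.6  0.  -1.6 -0.9 -0.8  7.3  1.1 -0.3 -0.5 -0.8 -1.1 -0.9
 -0.4 -2. ]
jar [ 0.3854483  -0.28622334  0.085     ] bowl [0.40429459 0.26234963 0.045     ] rib [0.39040383 0.03552911 0.008     ]
pot [0.56680521 0.22313913 0.06      ]
key [[ 0.48730122 -0.11663856  0.052     ]]
fin [[ 0.50497642 -0.05408788  0.142     ]]
end [[0.53216905 0.04214393 0.142     ]]
[[ 0.896  0.445 -0.001]
 [ 0.445 -0.896  0.001]
 [-0.    -0.002 -1.   ]] {'fx': 297.3186396354542, 'fy': 297.3186396354542, 'cx': 251.23898887191245, 'cy': 193.34659990173589, 'rvec': array([-2.42402683,  1.50582973,  0.25099145]), 'tvec': array([-0.67463021, -0.04159776,  0.38034468])}
```

Request:
carry_out --pt "0.03 -0.028 0 0.09 0.04" --pt "0.06 -0.056 0 0.18 0.04" --pt "0.09 -0.084 0 0.27 0.04" --pt "0.12 -0.112 0 0.36 0.04" --pt "0.15 -0.14 0 0.45 0.04" --pt "0.18 -0.168 0 0.54 0.04" --pt "0.21 -0.196 0 0.63 0.04" --pt "0.24 -0.224 0 0.737 0.04"

```text
clock: 0.9
tcp_pos: [0.4157, -0.2956, 0.4045]
orientation: [-3.111, 0.439, 0.001]
contact_force: [1.3, 0.1, 0.4]
grip_width: 0.0398
gripper_force: 0.0
```

Request:
carry_out --pt "0.003 -0.036 0 0 0.04" --pt "0.006 -0.074 0 0 0.04" --pt "0.009 -0.112 0 0 0.04" --pt "0.012 -0.15 0 0 0.04" --pt "0.015 -0.188 0 0 0.04" --pt "0.017 -0.226 0 0 0.04" --pt "0.0187 -0.257 0 0 0.04" --pt "0.0187 -0.257 0 0 0.04"

```text
clock: 1.7
tcp_pos: [0.5046, -0.0502, 0.4046]
orientation: [-3.111, 0.421, -0.0]
contact_force: [-0.1, -0.1, -1.2]
grip_width: 0.0402
gripper_force: 0.0
```

```bash
cat >> h.py <<'E'
def wproj(c,P):
    p=(cv2.Rodrigues(c['rvec'])[0]@np.array(P,float).T).T+c['tvec']
    h=np.hypot(p[:,0],p[:,1]);t=np.arctan2(h,p[:,2]);return p[:,:2]/h[:,None]*t[:,None]*c['fx']+[c['cx'],c['cy']]
def tool():
    o=r.get_obs();R=cv2.Rodrigues(o['orientation'])[0];return o,R
E
python3 - <<'E'
from h import *
import json
o,R=tool();c=r.calibration('wrist');print(o['tcp_pos'],R.round(3))
i=r.grab_frame('wrist');json.dump({k:np.array(v).tolist() for k,v in c.items()},open('w1.json','w'))
cv2.imwrite('pics/w1.png',cv2.resize(cv2.cvtColor(i,cv2.COLOR_RGB2BGR),(768,576),interpolation=cv2.INTER_CUBIC))
E
```

```text
[ 0.50455667 -0.05024887  0.40456314] [[ 0.964 -0.266  0.   ]
 [-0.266 -0.964  0.002]
 [-0.    -0.002 -1.   ]]
```

View pics/w1.png

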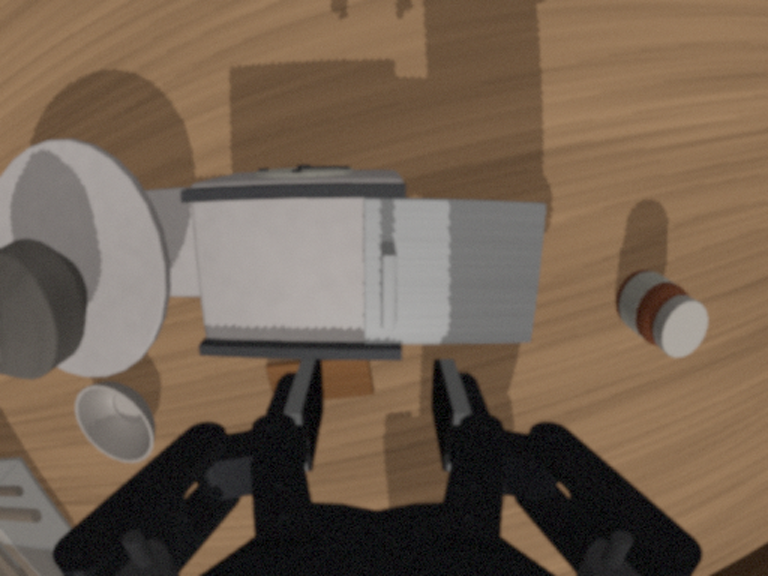

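```bash
cat > fit2.py <<'E'
import json;from fit import *
c={k:np.array(v) for k,v in json.load(open('w1.json')).items()}
W=[((-.160,-.048,.106),(546,204)),((-.160,.048,.106),(531,342)),((-.045,-.048,.106),(365,197)),((-.045,.048,.106),(364,341)),((-.060,-.022,.142),(390,255)),((-.060,.022,.142),(390,328))]
Pw=[a for a,_ in W];Uw=np.array([b for _,b in W])/1.5
g=lambda p:(wproj(c,D(p,Pw))-Uw).ravel()
s=least_squares(g,p,loss='soft_l1');p=s.x;print('wrist',p,g(p).round(1))
for n,P in dict(key=(-.125,0,.052),fin=(-.060,0,.142),end=(.04,0,.142)).items(): print(n,D(p,[P]))
E
python3 fit2.py|tail -4
```

```text
wrist [ 5.21614126e-01 -6.07096189e-04  1.28909389e+00] [ 1.1 -0.5  0.1  0.3 -0.4 -0.2  0.   1.2  0.3 -1.1 -0.8  0.8]
key [[ 0.4868652  -0.12068004  0.052     ]]
fin [[ 0.50493464 -0.05824211  0.142     ]]
end [[0.53273378 0.03781625 0.142     ]]
```

Request:
carry_out --pt "0 0.008 0.025 0.012 0.04" --pt "0 0.008 0.05 0.012 0.04" --pt "0 0.008 0.08 0.012 0.04" --pt "0 0.008 0.1 0.012 0.04" --pt "0 0.008 0.114 0.012 0.04" --pt "0 0.001 0.114 0.012 0.04" --pt "0 -0.006 0.114 0.012 0.04" --pt "0 -0.013 0.114 0.012 0.04"

```text
clock: 2.55
tcp_pos: [0.5077, -0.0422, 0.2917]
orientation: [-3.109, 0.452, -0.003]
contact_force: [0.2, 0.7, -0.7]
grip_width: 0.0399
gripper_force: 0.0
```

```bash
cat >> h.py <<'E'
p=np.array([.5216,-.0006,1.2891])
def drive():
    o,R=tool();d=[np.cos(p[2]),np.sin(p[2])];v=o['tcp_pos'][:2]-p[:2]
    F=o['contact_force'];q=lambda a:np.r_[a[0]*d[0]+a[1]*d[1],-a[0]*d[1]+a[1]*d[0],a[2]]
    print('t',round(o['clock'],2),'drive xy, tcp z (mm)',(1e3*np.r_[q(np.r_[v,0])[:2],o['tcp_pos'][2]]).round(1),'tip z',round(1e3*o['tcp_pos'][2]-173,1),
     'F drive',q(F).round(1),'toolx angle err',(np.arctan2(R[1,0],R[0,0])-p[2]+np.pi/2).round(3))
E
python3 -c "from h import *;drive()"
```

```text
t 2.55 drive xy, tcp z (mm) [-43.8   1.8 291.7] tip z 118.7 F drive [ 0.8 -0.  -0.7] toolx angle err -0.007
```

Request:
carry_out --pt "0 -0.012 0 0 0.04" --pt "0 -0.027 0 0 0.04" --pt "0 -0.042 0 0 0.04" --pt "0 -0.057 0 0 0.04" --pt "0 -0.072 0 0 0.04" --pt "0 -0.084 0 0 0.04" --pt "0 -0.092 0 0 0.04" --pt "0 -0.096 0 0 0.04"

```text
clock: 3.35
tcp_pos: [0.5345, 0.0506, 0.2905]
orientation: [-3.109, 0.449, 0.001]
contact_force: [-1.2, -2.3, 1.0]
grip_width: 0.0401
gripper_force: 0.8
```

```bash
python3 -c "from h import *;drive()"
```

```text
t 3.35 drive xy, tcp z (mm) [ 52.7   1.8 290.5] tip z 117.5 F drive [-2.5  0.5  1. ] toolx angle err -0.005
```

Request:
carry_out --pt "0 -0.001 0 0 0.04" --pt "0 -0.002 0 0 0.04" --pt "0 -0.003 0 0 0.04" --pt "0 -0.004 0 0 0.04" --pt "0 -0.005 0 0 0.04" --pt "0 -0.006 0 0 0.04" --pt "0 -0.007 0 0 0.04" --pt "0 -0.007 0 0 0.04"

```text
clock: 4.15
tcp_pos: [0.5362, 0.0556, 0.2905]
orientation: [3.108, -0.452, -0.001]
contact_force: [-2.3, -4.9, 0.5]
grip_width: 0.0404
gripper_force: 2.2
```

```bash
python3 -c "from h import *;drive()"
```

```text
t 4.15 drive xy, tcp z (mm) [ 58.    1.6 290.5] tip z 117.5 F drive [-5.4  0.9  0.5] toolx angle err -0.007
```

Request:
carry_out --pt "0 -0.001 0 0 0.04" --pt "0 -0.002 0 0 0.04" --pt "0 -0.003 0 0 0.04" --pt "0 -0.003 0 0 0.04" --pt "0 -0.003 0 0 0.04" --pt "0 -0.003 0 0 0.04" --pt "0 -0.003 0 0 0.04" --pt "0 -0.003 0 0 0.04"

```text
clock: 4.95
tcp_pos: [0.5366, 0.0562, 0.2904]
orientation: [3.104, -0.454, -0.004]
contact_force: [-4.3, -10.3, 3.7]
grip_width: 0.04
gripper_force: 5.6
```

```bash
python3 -c "from h import *;drive()"
```

```text
t 4.95 drive xy, tcp z (mm) [ 58.7   1.4 290.4] tip z 117.4 F drive [-11.1   1.3   3.7] toolx angle err -0.009
```

Request:
carry_out --pt "0 0.006 -0.03 0 0.04" --pt "0 0.006 -0.07 0 0.04" --pt "0 0.03 -0.1 0 0.04" --pt "0 0.07 -0.11 0 0.02" --pt "0 0.11 -0.11 0 0" --pt "0 0.15 -0.11 0 0" --pt "0 0.17 -0.11 0 0" --pt "0 0.17 -0.11 0 0"

```text
clock: 5.75
tcp_pos: [0.4885, -0.1068, 0.4013]
orientation: [3.107, -0.459, 0.003]
contact_force: [-0.1, 0.5, -0.7]
grip_width: 0.0
gripper_force: 0.0
```

Run:
```python
from h import *
import json
drive();c=r.calibration('wrist')
i=r.grab_frame('wrist');json.dump({k:np.array(v).tolist() for k,v in c.items()},open('w2.json','w'))
cv2.imwrite('pics/w2.png',cv2.resize(cv2.cvtColor(i,cv2.COLOR_RGB2BGR)[70:270,90:390],None,fx=2.66,fy=2.66,interpolation=cv2.INTER_CUBIC))
from h import p
```

```text
t 5.75 drive xy, tcp z (mm) [-111.2    2.3  401.3] tip z 228.3 F drive [ 0.4  0.2 -0.7] toolx angle err -0.012
```

View pics/w2.png

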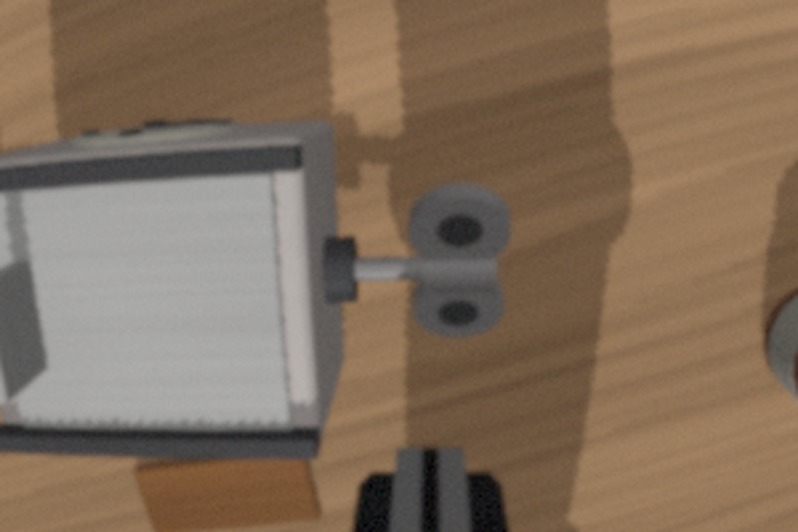

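```bash
cat >> h.py <<'E'
def W(x,y,z):
    c,s=np.cos(p[2]),np.sin(p[2]);return [p[0]+c*x-s*y,p[1]+s*x+c*y,z]
E
python3 - <<'E'
from h import *
import json
c={k:np.array(v) for k,v in json.load(open('w2.json')).items()}
print('hub',wproj(c,[W(-.125,0,.060)]))
for a in range(-90,90,10):
    t=np.radians(a);e=[]
    for s in(1,-1):
        e.append(wproj(c,[W(-.125,-s*.044*np.cos(t)+k*.004*np.sin(t),.052+s*.044*np.sin(t)+k*.004*np.cos(t)) for k in(1,-1)])[:,1].round(1))
    print(a,*e)
E
```

```text
hub [[262.84645105 171.74390944]]
-90 [158.2 164.5] [177.1 185.1]
-80 [152.4 158.4] [184.8 192.1]
-70 [147.  152.6] [191.8 198.2]
-60 [142.1 147.2] [197.9 203.1]
-50 [137.8 142.3] [202.9 206.7]
-40 [134.3 138. ] [206.6 209. ]
-30 [131.8 134.5] [209. 210.]
-20 [130.2 131.8] [210.  209.8]
-10 [129.8 130.2] [209.8 208.4]
0 [130.6 129.8] [208.5 205.9]
10 [132.7 130.6] [206.  202.6]
20 [136.2 132.6] [202.7 198.4]
30 [141. 136.] [198.6 193.6]
40 [146.9 140.7] [193.8 188.2]
50 [153.8 146.6] [188.4 182.5]
60 [161.4 153.5] [182.7 176.5]
70 [169.4 161.1] [176.7 170.4]
80 [177.4 169.1] [170.6 164.2]
```

Request:
carry_out --pt "0.008 0.009 0.03 -0.01 0" --pt "0.016 0.017 0.065 -0.01 0" --pt "0.016 0.017 0.1 -0.01 0" --pt "0.016 0.017 0.13 -0.01 0" --pt "0.016 0.017 0.14 -0.01 0" --pt "0.016 0.017 0.148 -0.01 0" --pt "0.017 0.017 0.154 -0.01 0" --pt "0.019 0.017 0.158 -0.01 0"

```text
clock: 6.6
tcp_pos: [0.5033, -0.1251, 0.2438]
orientation: [-3.111, 0.435, -0.003]
contact_force: [-2.0, 2.1, 8.6]
grip_width: -0.0002
gripper_force: 4.2
```

```bash
python3 -c "from h import *;drive()"
```

```text
t 6.6 drive xy, tcp z (mm) [-124.7  -17.   243.8] tip z 70.8 F drive [1.5 2.5 8.6] toolx angle err 0.004
```

Request:
carry_out --pt "0.003 0.002 0.005 0 0" --pt "0.007 0.003 0.011 0 0" --pt "0.011 0.003 0.017 0 0" --pt "0.016 0.003 0.023 0 0" --pt "0.019 0.003 0.028 0 0" --pt "0.018 0.003 0.033 0 0" --pt "0.015 0.003 0.037 0 0" --pt "0.012 0.003 0.041 0 0"

```text
clock: 7.4
tcp_pos: [0.5157, -0.1321, 0.2043]
orientation: [3.111, -0.436, 0.013]
contact_force: [0.8, 0.3, 10.4]
grip_width: 0.0
gripper_force: 4.3
```

```bash
python3 -c "from h import *;drive()"
```

```text
t 7.4 drive xy, tcp z (mm) [-128.   -30.9  204.3] tip z 31.3 F drive [ 0.5 -0.7 10.4] toolx angle err 0.003
```

Request:
carry_out --pt "-0.006 0 0.002 0 0" --pt "0.002 0 -0.03 0 0" --pt "0.002 0 -0.075 0 0" --pt "-0.03 0 -0.083 0 0" --pt "-0.065 0 -0.083 0 0" --pt "-0.082 0 -0.07 0 0" --pt "-0.082 0 -0.045 0 0" --pt "-0.082 0 -0.045 0 0"

```text
clock: 8.2
tcp_pos: [0.4335, -0.1091, 0.246]
orientation: [-3.111, 0.435, 0.003]
contact_force: [-0.6, -0.1, 0.7]
grip_width: 0.0001
gripper_force: 0.0
```

```bash
python3 -c "from h import *;drive()"
```

```text
t 8.2 drive xy, tcp z (mm) [-128.7   54.5  246. ] tip z 73.0 F drive [-0.3  0.6  0.7] toolx angle err 0.004
```

Request:
carry_out --pt "0.0095 0 -0.001 0 0" --pt "0.0165 0 -0.002 0 0" --pt "0.0235 0 -0.003 0 0" --pt "0.0295 0 -0.004 0 0" --pt "0.0355 0 -0.005 0 0" --pt "0.0405 0 -0.006 0 0" --pt "0.0455 0 -0.008 0 0" --pt "0.0505 0 -0.01 0 0"

```text
clock: 9.0
tcp_pos: [0.481, -0.1227, 0.2559]
orientation: [-3.111, 0.435, 0.013]
contact_force: [-9.6, 3.0, -4.3]
grip_width: -0.0
gripper_force: 3.8
```

```bash
python3 -c "from h import *;drive()"
```

```text
t 9.0 drive xy, tcp z (mm) [-128.6    5.1  255.9] tip z 82.9 F drive [ 0.2 10.  -4.3] toolx angle err 0.004
```

Request:
carry_out --pt "0.006 0 0 0 0" --pt "0.012 0 0.003 0 0" --pt "0.017 0 0.008 0 0" --pt "0.021 0 0.014 0 0" --pt "0.025 0 0.02 0 0" --pt "0.029 0 0.027 0 0" --pt "0.034 0 0.034 0 0" --pt "0.038 0 0.04 0 0"

```text
clock: 9.8
tcp_pos: [0.5206, -0.134, 0.2183]
orientation: [3.111, -0.436, 0.002]
contact_force: [-2.8, 0.8, 10.6]
grip_width: 0.0002
gripper_force: 4.7
```

```bash
python3 -c "from h import *;drive()"
```

```text
t 9.8 drive xy, tcp z (mm) [-128.4  -36.1  218.3] tip z 45.3 F drive [ 0.   2.9 10.6] toolx angle err 0.003
```

Request:
carry_out --pt "0 0 0.005 0 0" --pt "-0.001 0 0.009 0 0" --pt "-0.004 0 0.012 0 0" --pt "-0.008 0 0.015 0 0" --pt "-0.014 0 0.015 0 0" --pt "-0.005 0 -0.02 0 0" --pt "-0.003 0 -0.06 0 0" --pt "-0.02 0 -0.069 0 0"

```text
clock: 10.6
tcp_pos: [0.5048, -0.1292, 0.2914]
orientation: [3.111, -0.437, 0.019]
contact_force: [0.3, 0.1, 1.0]
grip_width: 0.0
gripper_force: 0.0
```

```bash
python3 -c "from h import *;drive()"
```

```text
t 10.6 drive xy, tcp z (mm) [-128.2  -19.6  291.4] tip z 118.4 F drive [ 0.2 -0.2  1. ] toolx angle err 0.003
```

Request:
carry_out --pt "-0.035 0 0 0 0" --pt "-0.071 0 0 0 0" --pt "-0.072 0 0.018 0 0" --pt "-0.072 0 0.038 0 0" --pt "-0.063 0 0.038 0 0" --pt "-0.055 0 0.036 0 0" --pt "-0.048 0 0.035 0 0" --pt "-0.041 0 0.034 0 0"

```text
clock: 11.4
tcp_pos: [0.4572, -0.1158, 0.2516]
orientation: [-3.111, 0.435, 0.024]
contact_force: [-16.7, 6.3, 14.6]
grip_width: -0.0004
gripper_force: 9.0
```

```bash
python3 -c "from h import *;drive()"
```

```text
t 11.4 drive xy, tcp z (mm) [-128.5   29.9  251.6] tip z 78.6 F drive [ 1.4 17.7 14.6] toolx angle err 0.004
```

Request:
carry_out --pt "-0.003 0 -0.02 0 0" --pt "-0.02 0 -0.03 0 0" --pt "-0.04 0 -0.02 0 0" --pt "-0.042 0 0.005 0 0" --pt "-0.042 0 0.019 0 0" --pt "-0.042 0 0.019 0 0" --pt "-0.034 0 0.019 0 0" --pt "-0.028 0 0.019 0 0"

```text
clock: 12.2
tcp_pos: [0.4358, -0.1096, 0.2341]
orientation: [-3.111, 0.436, -0.005]
contact_force: [0.3, 0.5, -0.2]
grip_width: 0.0006
gripper_force: 0.0
```

Run:
```python
from h import *
drive();c=r.calibration('wrist')
i=r.grab_frame('wrist')
cv2.imwrite('pics/w3.png',cv2.resize(cv2.cvtColor(i,cv2.COLOR_RGB2BGR),(768,576),interpolation=cv2.INTER_CUBIC))
```

```text
t 12.2 drive xy, tcp z (mm) [-128.6   52.1  234.1] tip z 61.1 F drive [ 0.5 -0.1 -0.2] toolx angle err 0.003
```

View pics/w3.png

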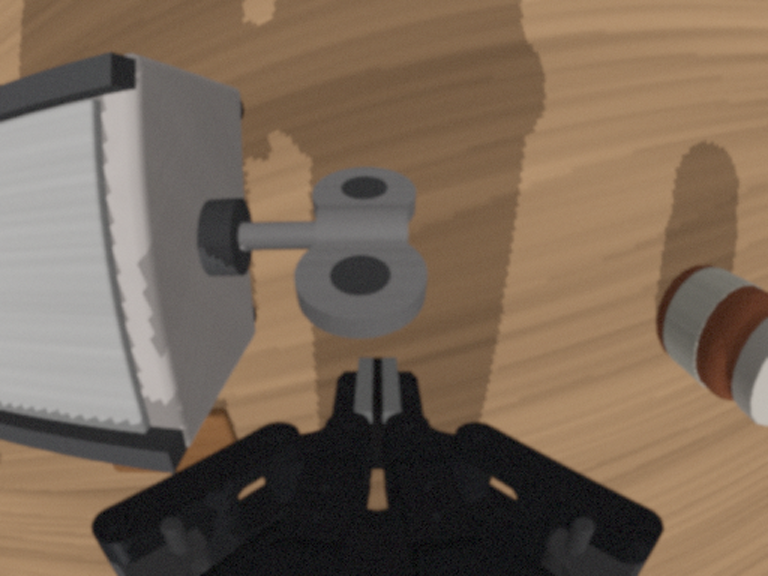

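Run:
```python
from h import *
c=r.calibration('wrist')
for a in range(95,185,5):
    t=np.radians(a);e=[]
    for s in(1,-1):
        e.append(1.5*wproj(c,[W(-.125,-s*.044*np.cos(t)+k*.004*np.sin(t),.052+s*.044*np.sin(t)+k*.004*np.cos(t)) for k in(1,-1)])[:,1].round(1))
    print(a,*e)
```

```text
95 [301.2 272.1] [217.05 199.35]
100 [313.65 286.65] [208.5 191.1]
105 [324.9 300.3] [200.1  182.85]
110 [334.8  312.75] [191.7 174.9]
115 [343.2 324. ] [183.6  167.25]
120 [350.4  334.05] [175.5  159.75]
125 [356.1 342.6] [167.85 152.55]
130 [360.45 349.8 ] [160.2  145.65]
135 [363.6  355.65] [153.  139.2]
140 [365.55 360.15] [146.25 133.2 ]
145 [366.45 363.45] [139.65 127.65]
150 [366.3  365.55] [133.65 122.7 ]
155 [365.1  366.45] [128.1 118.2]
160 [363.  366.3] [123.   114.45]
165 [360.15 365.25] [118.5  111.45]
170 [356.55 363.15] [114.75 109.2 ]
175 [352.35 360.45] [111.6 107.7]
180 [347.4  356.85] [109.35 107.25]
```

Request:
carry_out --pt "0.006 0 -0.008 0 0" --pt "0.013 0 -0.015 0 0" --pt "0.019 0 -0.017 0 0" --pt "0.025 0 -0.019 0 0" --pt "0.031 0 -0.02 0 0" --pt "0.036 0 -0.022 0 0" --pt "0.041 0 -0.023 0 0" --pt "0.046 0 -0.024 0 0"

```text
clock: 13.05
tcp_pos: [0.4758, -0.1211, 0.2557]
orientation: [-3.111, 0.435, 0.013]
contact_force: [-8.2, 4.3, -0.2]
grip_width: -0.0001
gripper_force: 4.4
```

```bash
python3 -c "from h import *;drive()"
```

```text
t 13.05 drive xy, tcp z (mm) [-128.4   10.5  255.7] tip z 82.7 F drive [ 1.8  9.  -0.2] toolx angle err 0.004
```

Request:
carry_out --pt "0.003 0 0 0 0" --pt "0.006 0 0 0 0" --pt "0.009 0 0.001 0 0" --pt "0.012 0 0.002 0 0" --pt "0.014 0 0.004 0 0" --pt "0.016 0 0.006 0 0" --pt "0.018 0 0.008 0 0" --pt "0.019 0 0.009 0 0"

```text
clock: 13.85
tcp_pos: [0.4962, -0.1268, 0.2481]
orientation: [-3.111, 0.435, 0.002]
contact_force: [-4.3, 1.0, 10.5]
grip_width: 0.0002
gripper_force: 5.2
```

```bash
python3 -c "from h import *;drive()"
```

```text
t 13.85 drive xy, tcp z (mm) [-128.3  -10.7  248.1] tip z 75.1 F drive [-0.2  4.4 10.5] toolx angle err 0.004
```

Request:
carry_out --pt "0.001 0 0.001 0 0" --pt "0.002 0 0.002 0 0" --pt "0.003 0 0.003 0 0" --pt "0.004 0 0.004 0 0" --pt "0.004 0 0.005 0 0" --pt "0.005 0 0.0055 0 0" --pt "0.005 0 0.006 0 0" --pt "0.005 0 0.006 0 0"

```text
clock: 14.65
tcp_pos: [0.5013, -0.1283, 0.2425]
orientation: [-3.111, 0.436, 0.0]
contact_force: [-3.8, 0.8, 9.9]
grip_width: -0.0002
gripper_force: 4.9
```

```bash
python3 -c "from h import *;drive()"
```

```text
t 14.65 drive xy, tcp z (mm) [-128.3  -16.   242.5] tip z 69.5 F drive [-0.3  3.9  9.9] toolx angle err 0.004
```

Request:
carry_out --pt "0 0 0.0005 0 0" --pt "0.001 0 0.001 0 0" --pt "0.001 0 0.0015 0 0" --pt "0.001 0 0.002 0 0" --pt "0.001 0 0.0025 0 0" --pt "0.001 0 0.003 0 0" --pt "0.001 0 0.003 0 0" --pt "0.001 0 0.003 0 0"

```text
clock: 15.45
tcp_pos: [0.5027, -0.1287, 0.2398]
orientation: [-3.111, 0.436, -0.002]
contact_force: [-2.1, 0.6, 9.1]
grip_width: 0.0002
gripper_force: 5.0
```

```bash
python3 -c "from h import *;drive()"
```

```text
t 15.45 drive xy, tcp z (mm) [-128.3  -17.4  239.8] tip z 66.8 F drive [-0.   2.2  9.1] toolx angle err 0.003
```

Request:
carry_out --pt "0 0 0.0003 0 0" --pt "0 0 0.0006 0 0" --pt "0 0 0.001 0 0" --pt "0 0 0.0013 0 0" --pt "0 0 0.0016 0 0" --pt "0 0 0.002 0 0" --pt "0 0 0.002 0 0" --pt "0 0 0.002 0 0"

```text
clock: 16.25
tcp_pos: [0.5031, -0.1289, 0.2383]
orientation: [3.111, -0.436, 0.004]
contact_force: [-3.4, -0.6, 14.0]
grip_width: 0.0001
gripper_force: 7.0
```

```bash
python3 -c "from h import *;drive()"
```

```text
t 16.25 drive xy, tcp z (mm) [-128.3  -17.9  238.3] tip z 65.3 F drive [-1.5  3.1 14. ] toolx angle err 0.003
```

Request:
carry_out --pt "0 0 0.0003 0 0" --pt "0 0 0.0006 0 0" --pt "0 0 0.001 0 0" --pt "0 0 0.001 0 0" --pt "0 0 0.001 0 0" --pt "0 0 0.001 0 0" --pt "0 0 0.001 0 0" --pt "0 0 0.001 0 0"

```text
clock: 17.05
tcp_pos: [0.5032, -0.1288, 0.238]
orientation: [3.111, -0.436, 0.005]
contact_force: [-4.5, 0.5, 20.9]
grip_width: -0.0001
gripper_force: 10.6
```

```bash
python3 -c "from h import *;drive()"
```

```text
t 17.05 drive xy, tcp z (mm) [-128.3  -18.   238. ] tip z 65.0 F drive [-0.7  4.4 20.9] toolx angle err 0.003
```

Request:
carry_out --pt "0 0 -0.01 0 0" --pt "0 0 -0.045 0 0" --pt "-0.005 0 -0.085 0 0" --pt "-0.012 -0.005 -0.12 0 0.04" --pt "-0.02 -0.017 -0.15 0 0.04" --pt "-0.02 -0.017 -0.163 0 0.04" --pt "-0.02 -0.017 -0.163 0 0.04" --pt "-0.02 -0.017 -0.163 0 0.04"

```text
clock: 17.85
tcp_pos: [0.4872, -0.1074, 0.3976]
orientation: [3.111, -0.436, -0.002]
contact_force: [-0.3, -0.6, -0.9]
grip_width: 0.0398
gripper_force: 0.0
```

Run:
```python
from h import *
drive();c=r.calibration('wrist');i=r.grab_frame('wrist');s=r.grab_frame('scene')
a=cv2.resize(cv2.cvtColor(i,cv2.COLOR_RGB2BGR)[80:260,140:340],None,fx=2,fy=2,interpolation=cv2.INTER_CUBIC)
b=cv2.resize(cv2.cvtColor(s,cv2.COLOR_RGB2BGR)[165:215,215:265],(360,360),interpolation=cv2.INTER_CUBIC)
cv2.imwrite('pics/w4.png',np.hstack([a,b]))
for q in(10,15,20,25,30,35):
    t=np.radians(q);e=[]
    for k2 in(1,-1):
        e.append(2*(wproj(c,[W(-.125,-k2*.044*np.cos(t)+k*.004*np.sin(t),.052+k2*.044*np.sin(t)+k*.004*np.cos(t)) for k in(1,-1)])[:,1].round(1)-80))
    print(q,*e)
```

```text
t 17.85 drive xy, tcp z (mm) [-112.2    3.3  397.6] tip z 224.6 F drive [-0.6  0.1 -0.9] toolx angle err 0.003
10 [102.6  98.2] [251. 244.]
15 [105.8 100. ] [247.8 240. ]
20 [109.6 102.4] [244.2 235.6]
25 [114.2 105.6] [240.2 230.8]
30 [119.2 109.2] [235.8 225.8]
35 [125.  113.8] [231.2 220.4]
```

View pics/w4.png

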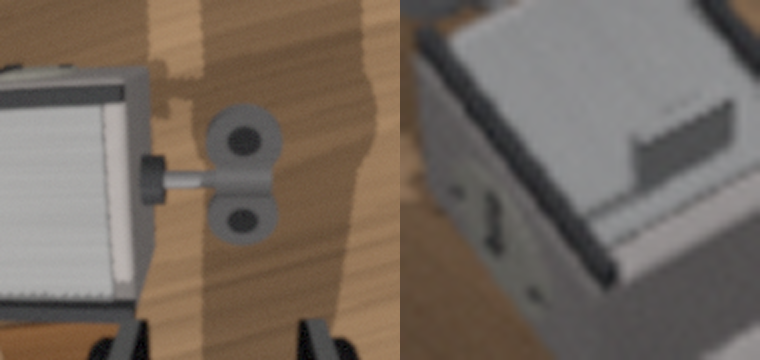

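Request:
carry_out --pt "0.001 -0.03 0 0 0.04" --pt "0.002 -0.07 0 0 0.04" --pt "0.003 -0.11 0 0 0.04" --pt "0.003 -0.14 0 0 0.04" --pt "0.003 -0.153 0 0 0.04" --pt "0.003 -0.153 0.03 0 0.04" --pt "0.003 -0.153 0.06 0 0.04" --pt "0.003 -0.153 0.08 0 0.04"

```text
clock: 18.75
tcp_pos: [0.5314, 0.038, 0.3157]
orientation: [3.109, -0.437, -0.006]
contact_force: [0.1, 0.3, 0.4]
grip_width: 0.0402
gripper_force: 0.0
```

```bash
python3 -c "from h import *;drive()"
```

```text
t 18.75 drive xy, tcp z (mm) [ 39.9   1.3 315.7] tip z 142.7 F drive [ 0.3 -0.   0.4] toolx angle err 0.002
```

Down 25 mm, then start pushing shut.

Request:
carry_out --pt "0 0 0.014 0 0.04" --pt "0 0 0.026 0 0.04" --pt "0 0 0.026 0 0.04" --pt "0 0.008 0.026 0 0.04" --pt "0 0.016 0.026 0 0.04" --pt "0 0.028 0.026 0 0.04" --pt "0 0.042 0.026 0 0.04" --pt "0 0.056 0.026 0 0.04"

```text
clock: 19.55
tcp_pos: [0.517, -0.0156, 0.2934]
orientation: [-3.111, 0.436, -0.003]
contact_force: [2.2, 2.0, 0.6]
grip_width: 0.0405
gripper_force: 1.0
```

Request:
carry_out --pt "0 0.012 0 0 0.04" --pt "0 0.024 0 0 0.04" --pt "0 0.034 0 0 0.04" --pt "0 0.042 0 0 0.04" --pt "0 0.048 0 0 0.04" --pt "0 0.053 0 0 0.04" --pt "0 0.056 0 0 0.04" --pt "0 0.056 0 0 0.04"

```text
clock: 20.35
tcp_pos: [0.5013, -0.0686, 0.2925]
orientation: [3.111, -0.436, -0.001]
contact_force: [-0.3, 0.3, 0.1]
grip_width: 0.0402
gripper_force: 0.0
```

```bash
python3 -c "from h import *;drive()"
```

```text
t 20.35 drive xy, tcp z (mm) [-71.    0.6 292.5] tip z 119.5 F drive [0.2 0.3 0.1] toolx angle err 0.003
```

Request:
carry_out --pt "0 0.001 0 0 0.04" --pt "0 0.003 0 0 0.04" --pt "0 0.004 0 0 0.04" --pt "0 0.005 0 0 0.04" --pt "0 0.006 0 0 0.04" --pt "0 0.007 0 0 0.04" --pt "0 0.008 0 0 0.04" --pt "0 0.008 0 0 0.04"

```text
clock: 21.15
tcp_pos: [0.4999, -0.0725, 0.2924]
orientation: [-3.108, 0.429, -0.001]
contact_force: [3.3, 12.2, -4.2]
grip_width: 0.0401
gripper_force: 6.2
```

```bash
python3 -c "from h import *;drive()"
```

```text
t 21.15 drive xy, tcp z (mm) [-75.1   0.8 292.4] tip z 119.4 F drive [12.7  0.2 -4.2] toolx angle err 0.007
```

Request:
carry_out --pt "0 -0.01 0 0 0.04" --pt "0 -0.02 0 0 0.04" --pt "0 -0.02 -0.02 0 0.04" --pt "0 -0.02 -0.05 0 0.04" --pt "0 -0.02 -0.09 0 0.04" --pt "0 -0.02 -0.112 0 0.04" --pt "0 -0.02 -0.112 0 0.04" --pt "0 -0.02 -0.112 0 0.04"

```text
clock: 21.95
tcp_pos: [0.5048, -0.0567, 0.4048]
orientation: [3.111, -0.436, 0.001]
contact_force: [0.1, 0.2, -0.6]
grip_width: 0.04
gripper_force: 0.0
```

Run:
```python
from h import *
drive();c=r.calibration('wrist');i=r.grab_frame('wrist')
cv2.imwrite('pics/w5.png',cv2.resize(cv2.cvtColor(i,cv2.COLOR_RGB2BGR),(768,576),interpolation=cv2.INTER_CUBIC))
print(1.5*wproj(c,[W(-.160,-.048,.106),W(-.160,.048,.106),W(-.045,-.048,.106),W(-.045,.048,.106)]))
```

```text
t 21.95 drive xy, tcp z (mm) [-58.6   0.5 404.8] tip z 231.8 F drive [ 0.2 -0.  -0.6] toolx angle err 0.003
[[536.50297576 204.53711921]
 [521.96313007 344.14228737]
 [352.11788829 200.62172241]
 [354.35261036 345.97648529]]
```

View pics/w5.png

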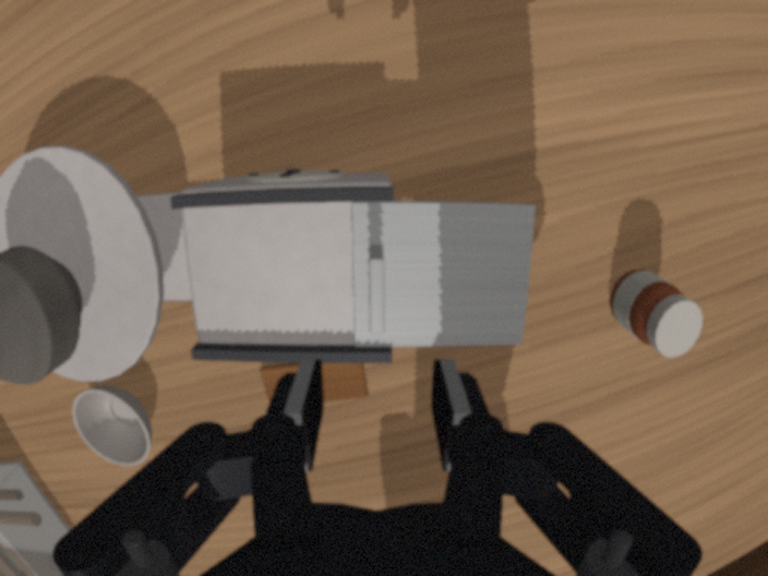

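The cover is shut: its corners at (534,205) and (521,344) match the prediction. The pot, bowl, rib and jar have not moved.

```bash
python3 -c "
from bench import r
print(r.hand_in())"
```

```text
the job is handed in; nothing more can be done
None
```

I slid the cover fully back, wound the key gently to its stop (gauge hand upright) and slid the cover shut again, with the pot and the things around it unmoved in the last picture; the job was handed in at about 22 s.

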